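# Close the vacuum filter of the screen-printing table

### The arm

A 7-joint arm with a two-finger parallel gripper is mounted at the origin on the work surface. World frame = base frame: x ahead of the robot, y to its left, z up, the work surface at z = 0. Lengths are in mm, angles in degrees, forces in N, time in s.
With the tool pointing down it reaches from about 425 to 950 mm from the base axis. Payload 16.7 kg.
Tool frame: the origin (TCP) lies midway between the tips of the shut fingers; the grasp point (between the pads) lies 19 mm behind it; z points along the fingers, y is the line along which they close (so a half turn about z gives the same grasp; the last joint's range is limited). The gripper opens to 94 mm and grips with 3 to 60 N. Pads are 16 mm wide; open, the fingers measure 119 mm over their backs; the gripper's body (75 mm by 177 mm) begins 78 mm behind the grasp point.
Start: joints at [61.45, 24.414, 4.234, 92.017, -1.954, 63.644, -3.845], TCP at [230.663, -634.326, 205.467] pointing down, gripper open.
Joint ranges: [-163.25, 163.25], [-28.42, 122.38], [-70.27, 78.77], [12.13, 141.07], [-58.53, 238.53], [9.26, 117.41], [-156.51, 156.51]. Speed limits (degrees/s): [108.29, 108.29, 136.94, 136.94, 172.46, 172.46, 172.46].

### API

Orientations are given as a 3x3 rotation matrix whose columns are the frame's x, y, z axes.
In Python, from bench import get_obs, grab_frame, calibration, sign_off, boxes_of gives the robot as it stands.
- The arm moves only by the tool play_rows, never from a script. Its argument "plan" is a list of rows, each an object with "travel": the shift along the world's x, y, z in cm, a list of three; "angular": the turn, a rotation vector about the world's x, y, z in degrees, a list of three; "jaw": the gripper's target within -1 to 1 (shut at 1, half-way at 0, fully open at -1). A call has 1 to 20 rows; each row shifts and turns the commanded pose from where the row before left it; what a row does not reach is not made up. A row lasts 1/10 s, in which the tool goes at most 50 mm and 8.59 degrees, less where a joint would pass 70% of its speed; a pose out of reach is approached as far as the arm can. A call with a gripper value outside its range is refused whole. The fingers move at their own pace and stop on an object; "grip_force" is the grip in N (left out, the last holds). Time passes only in rows, so rows that do not move let the fingers close. It gives the time, the measured TCP pose, the force, the opening and the grip force at its end, in the units of the state.
- get_obs(): the state, without advancing time (a new reading comes with each control period).
- grab_frame(name): name is "side" or "top"; returns (picture, depth): 420x560x3 uint8, blue, green, red; 420x560 float32, mm along the optical axis (not along the pixel's ray), 0 where there is no reading.
- calibration(name): a dict with "camera_matrix" (3x3 intrinsics, pixels), "dist" ([k1, k2, p1, p2, k3] as OpenCV has them; the pictures are not rectified), "T" (4x4, takes a point from camera to world coordinates). Camera axes: x right, y down, z forward; pixel columns grow to the right and rows downward; lengths in mm; the calibration is good to about 2 mm. A picture is of the moment at which its call begins. calibration takes no time and is no camera call.
- sign_off(): hands the job in; it is judged then, once.
Trained networks look in the newest picture that a camera, given by its name, has taken for a name from the list of things; names that differ only in an ending like _2 or _b are one class to them, and where a whole thing is asked for, a point or a joint stands for the part that bears it (a point fixed in the world has none). Each returns a list of dicts, best first, with "confidence" (0 to 1); they miss things now and then, are a little off and sometimes report something else, mostly with a low value. They report only what shows in the picture. A call takes as long as a camera call. They do not tell look-alikes from the thing itself.
- boxes_of(camera, thing): "position" ([column, row] in pixels, amid what is visible of it).
The state is a dict: "time_s": time; "joint_pos": joint angles; "qvel": joint speeds; "joint_torque": joint torques, N m; "ee_pos": TCP position; "ee_rot": TCP orientation; "wrist_force": force on the tool from outside, world axes, zero at the start; "moment": the same for the moment, N m; "gripper_width": opening from 0.0 (shut) to 1.0 (fully open); "finger_force": force on a finger pad.
Only numpy, scipy, OpenCV 4.12 (cv2) and the standard library are available. Lean on these libraries where they do the work, as an engineer would, in place of code of your own. Each camera call takes 0.05 s, during which the arm holds its last target. There are 200 camera calls.

### The job

Close the open filter box of the vacuum pump: pick up the yellow cover with the long slot, lower it over the wing nut so that it lies flat and square on the box, then turn the wing nut clockwise until it is snug. Leave the white cover with the round hole where it lies.

Things in the scene. Friction and masses are not known exactly. Their poses are not given: they have to be found in the camera images.
- cover: The right cover: loose flat yellow plate 190 (x) x 150 (y) x 6 mm, 0.25 kg, with a through slot 28 (x) x 76 (y) mm in its middle. Held by one upright black tab 12 mm (x) thick, 40 mm (y) wide, centred at x = +76, y = 0 mm, its top 41 mm above the plate's underside. Origin: centre of the plate's underside, z up. It fits the box either way round (half a turn).
- filter_box: Grey open box fixed to the bench, 180 (x) x 140 (y) x 60 mm high, white filter inside; the stud with the wing nut stands in its centre. Origin: centre of its underside, on the stud's axis. Seated, the cover's origin is 60 mm above it, the cover's y along the box's y. Black duct and blue pump, up to 84 mm high, at its +x side (x 90 to 260, y within 42 mm).
- wing_nut (a joint): Turn of the brass wing nut on the stud (rad, clockwise from above): starts near 0, snug at its stop 1.45. Its ears are an upright bar 10 mm thick, 56 long, 30 tall (22 in the middle). At 0 the bar lies along the box's y and passes the slot; bar underside 70 mm above the box's origin, sinking 2.76 mm per rad. Friction 0.06 N m; stays where left.
- spare: The wrong cover, to be left alone: white plate of the same size with the same black tab, but a round 40 mm hole instead of the slot; loose on the bench. Origin: centre of its underside.
Mind the look-alikes: they are no part of the job. There is more than one size of the cover; the one meant has the size given above.

How it is judged:
By the outcome, as a careful person would: the job done as asked, in the order asked, and still so for the second after the job is handed in, with the robot touching nothing.
It also fails if it takes over 54 s, if anything falls off the work surface, if the arm or the gripper's body presses on something with over 40 N, if the wrist force passes 120 N, or if a joint passes its speed limit or range.

## Working session

There is one attempt and no reset: what is moved stays moved. The work goes in short steps, Python scripts to look and compute and a tool call to move; the robot and the scene stay as the last step left them, time stands still between calls to the robot, and variables do not carry over. Pictures are saved under pics/ and viewed, at most 10 in all, crops included, and the job is handed in when it is done.

Besides the shell and the picture viewer there is one more tool, called after "Request:" as name([rows], argument=value, ...), one row to a line, values as JSON. play_rows: Moves the arm, as the interface text tells. Its arguments: {"type":"object","properties":{"plan":{"type":"array"},"grip_force":{"type":"number"}},"required":["plan"]}

```bash
mkdir -p pics
cat > h.py <<'E'
import numpy as np,cv2
from bench import *
def snap(n):
    p,d=grab_frame(n); np.savez('/tmp/%s.npz'%n,p=p,d=d); return p,d
def world(n,d):
    c=calibration(n);K=np.array(c['camera_matrix']);T=np.array(c['T'])
    h,w=d.shape;u,v=np.meshgrid(np.arange(w),np.arange(h))
    q=cv2.undistortPoints(np.stack([u,v],-1).reshape(-1,1,2).astype(np.float32),K,np.array(c['dist'])).reshape(h,w,2)
    P=np.dstack([q[...,0]*d,q[...,1]*d,d]); return P@T[:3,:3].T+T[:3,3]
E
python3 - <<'E'
from h import *
ims=[]
for n in ['top','side']:
    p,d=snap(n);cv2.imwrite('pics/%s1.png'%n,p)
    W=world(n,d)
    for t in ['cover','filter_box','wing_nut','spare']:
        for b in boxes_of(n,t):
            c,r=map(int,np.round(b['position'])); print(n,t,b['confidence'],c,r,W[r,c].round())
o=get_obs();print(o['time_s'],o['ee_pos'],o['ee_rot'],o['wrist_force'])
E
```

```text
top cover 0.93 390 163 [ 510. -291.    5.]
top cover 0.59 396 287 [ 183. -292.    4.]
top filter_box 0.83 279 134 [581.   5.  28.]
top wing_nut 0.63 275 143 [536.  14.  78.]
top spare 0.56 163 167 [495. 313.   4.]
side cover 0.94 231 128 [ 544. -281.    9.]
side cover 0.78 371 134 [ 183. -304.   -0.]
side filter_box 0.62 188 210 [583.  18.  40.]
side wing_nut 0.79 207 195 [537.  11.  87.]
side spare 0.71 219 361 [463. 328.  11.]
0.5 [ 230.66693233 -634.31321865  205.43592795] [[ 9.39811215e-01  3.41694132e-01  5.54164053e-06]
 [ 3.41694130e-01 -9.39811211e-01  1.00453466e-04]
 [ 3.95324558e-05 -9.25137481e-05 -9.99999995e-01]] [ 0.63970594 -0.0421079   0.54356485]
```

View pics/top1.png

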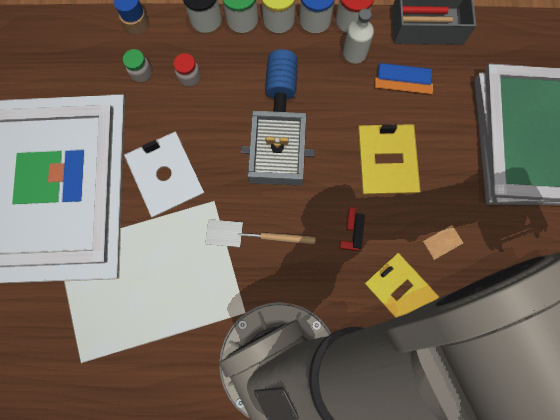

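View pics/side1.png

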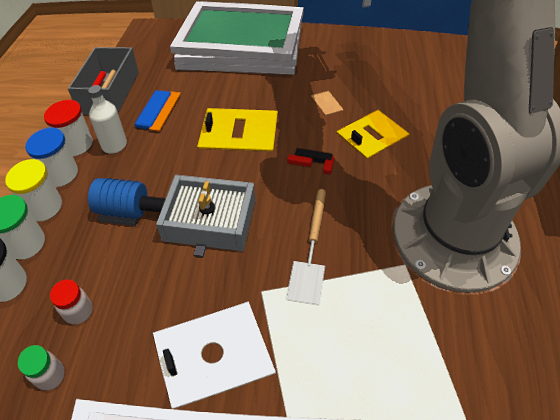

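The yellow candidates in the top image are the plate at (390,158) with its tab at (388,129), and the plate at (401,287). The upper one looks full size and has a long slot. The white plate at (163,167) has a round hole, so it is the spare. The box is at (277,147) with the pump at +x. Next I'll measure sizes and check a crop.

```bash
cat > m.py <<'E'
from h import *
z=np.load('/tmp/top.npz');p,d=z['p'],z['d'];W=world('top',d)
hsv=cv2.cvtColor(p,cv2.COLOR_BGR2HSV)
Y=((hsv[...,0]>20)&(hsv[...,0]<35)&(hsv[...,1]>150)&(hsv[...,2]>90)&(W[...,2]<20)).astype(np.uint8)
n,l,s,c=cv2.connectedComponentsWithStats(Y)
for i in range(1,n):
    if s[i,4]>300:
        pts=W[l==i][:,:2].astype(np.float32); r=cv2.minAreaRect(pts)
        print('plate',c[i].round(),np.array(r[0]).round(1),np.array(r[1]).round(1),round(r[2],2),'z',np.median(W[l==i][:,2]).round(1))
        # slot hole
        m=(l==i).astype(np.uint8);cs,h=cv2.findContours(m,cv2.RETR_CCOMP,cv2.CHAIN_APPROX_NONE)
        for k,cc in enumerate(cs):
            if h[0][k][3]>=0 and cv2.contourArea(cc)>20:
                q=cc[:,0];r=cv2.minAreaRect(W[q[:,1],q[:,0]][:,:2].astype(np.float32));print('  hole',np.array(r[0]).round(1),np.array(r[1]).round(1),round(r[2],2))
def rep(nm,m):
    P=W[m];r=cv2.minAreaRect(P[:,:2].astype(np.float32));print(nm,len(P),np.array(r[0]).round(1),np.array(r[1]).round(1),round(r[2],2),'z',np.percentile(P[:,2],[5,50,95]).round(1))
X,Yy,Z=W[...,0],W[...,1],W[...,2]
rep('tab',(abs(X-590)<50)&(abs(Yy+290)<50)&(Z>18)&(Z<60))
rep('rim',(X>430)&(X<640)&(abs(Yy-10)<82)&(Z>52)&(Z<66))
rep('nut',(abs(X-540)<45)&(abs(Yy-10)<45)&(Z>76)&(Z<115))
for x in range(600,800,10):
    m=(abs(X-x)<5)&(abs(Yy-5)<60); print(x,np.percentile(Z[m],98).round(), end='; ')
cv2.imwrite('pics/crop.png',np.hstack([cv2.resize(p[110:210,340:440],(390,390),interpolation=2),cv2.resize(p[100:200,225:325],(390,390),interpolation=2)]))
E
python3 m.py
```

```text
plate [388. 160.] [ 524.1 -288.6] [193.1 155. ] 2.16 z 6.0
  hole [ 524.  -287.5] [31.6 79.8] 0.87
plate [401. 286.] [ 178.1 -306.4] [148.3 120.4] 41.69 z 4.5
  hole [ 177.1 -305.1] [24.1 60.8] 41.89
  hole [ 225.9 -267.5] [22.8 39.1] 43.43
tab 118 [ 598.8 -286. ] [14.1 41.2] 4.93 z [20.6 38.4 43.6]
rim 1266 [542.7   9.3] [140.3 185.5] 87.46 z [54.8 60.  63.6]
nut 159 [538.6   9. ] [16.4 55.5] 0.72 z [ 77.5  93.9 102.2]
600 61.0; 610 61.0; 620 64.0; 630 64.0; 640 52.0; 650 54.0; 660 52.0; 670 51.0; 680 52.0; 690 81.0; 700 84.0; 710 86.0; 720 85.0; 730 83.0; 740 85.0; 750 85.0; 760 84.0; 770 85.0; 780 85.0; 790 84.0;
```

View pics/crop.png

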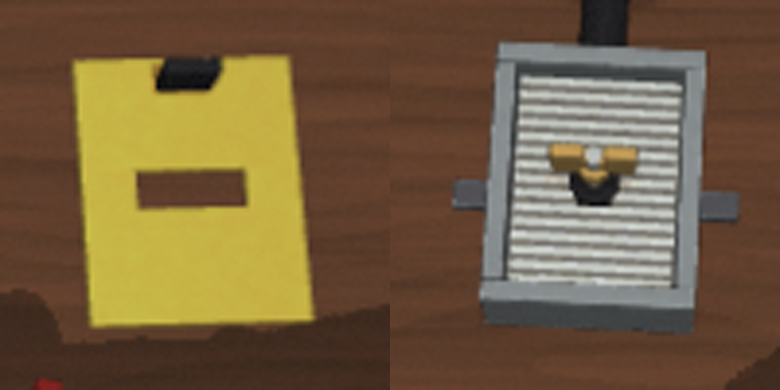

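The crop confirms it. The upper yellow plate measures about 190x150 with a long slot, and the other is only about 148x120. The duct top is at about 52 mm and the pump only starts around x=688, so the tab can stay at +x. I'll refine the yaws.

```bash
cat > m2.py <<'E'
from h import *
def pca(nm,P):
    P=P[:,:2]
    w,v=np.linalg.eigh(np.cov(P.T));a=v[:,1];print(nm,len(P),P.mean(0).round(1),np.degrees(np.arctan(a[1]/a[0])).round(2))
def edges(nm,P):
    # trimmed line fits of extreme points
    r=cv2.minAreaRect(P[:,:2].astype(np.float32));c=np.array(r[0]);Q=P[:,:2]-c
    out={}
    for ax in (0,1):
        for s in (1,-1):
            pts=[]
            for t in np.arange(-60,61,6):
                m=abs(Q[:,1-ax]-t)<3
                if m.sum()>2:
                    pts.append((t,s*np.percentile(s*Q[m,ax],98)))
            pts=np.array(pts);k=np.polyfit(pts[:,0],pts[:,1],1)
            res=pts[:,1]-np.polyval(k,pts[:,0]);g=abs(res)<2.5;k=np.polyfit(pts[g,0],pts[g,1],1)
            out[ax,s]=k
            print(nm,'xy'[ax],s,'pos',(k[1]+c[ax]).round(1),'yaw',np.degrees(np.arctan(k[0])*(1 if ax else -1)).round(2),g.sum())
for n in ['top','side']:
    z=np.load('/tmp/%s.npz'%n);p,d=z['p'],z['d'];W=world(n,d);X,Y,Z=np.moveaxis(W,2,0)
    hsv=cv2.cvtColor(p,cv2.COLOR_BGR2HSV)
    m=(hsv[...,0]>20)&(hsv[...,0]<35)&(hsv[...,1]>150)&(abs(X-525)<115)&(abs(Y+288)<95)&(Z<20)
    edges(n+' plate',W[m])
    m=(X>435)&(X<645)&(abs(Y-10)<78)&(abs(Z-60)<5)
    edges(n+' rim',W[m])
    for lo,hi,nm,x0,y0 in[(20,60,'tab',598,-286),(80,115,'nut',538,9)]:
        m=(abs(X-x0)<35)&(abs(Y-y0)<40)&(Z>lo)&(Z<hi);pca(n+' '+nm,W[m]);print(np.percentile(W[m],[3,97],axis=0).round(1).tolist())
E
python3 m2.py
```

```text
Traceback (most recent call last):
  File "m2.py", line 24, in <module>
    edges(n+' plate',W[m])
    ~~~~~^^^^^^^^^^^^^^^^^
  File "m2.py", line 17, in edges
    res=pts[:,1]-np.polyval(k,pts[:,0]);g=abs(res)<2.5;k=np.polyfit(pts[g,0],pts[g,1],1)
                                                         ~~~~~~~~~~^^^^^^^^^^^^^^^^^^^^^
TypeError: expected non-empty vector for x
```

```bash
python3 - <<'E'
s=open('m2.py').read()
a=s.index("k=np.polyfit(pts[:,0]");b=s.index("            out[ax,s]")
s=s[:a]+"k=theilslopes(pts[:,1],pts[:,0])[:2];g=pts[:,0]\n"+s[b:]
s=s.replace("g.sum()","len(g)").replace("from h import *","from h import *\nfrom scipy.stats import theilslopes")
open('m2.py','w').write(s)
E
python3 m2.py
```

```text
top plate x 1 pos 613.8 yaw 1.27 21
top plate x -1 pos 430.8 yaw 2.23 21
top plate y 1 pos -214.4 yaw 1.99 21
top plate y -1 pos -359.9 yaw 1.75 21
top rim x 1 pos 629.5 yaw -2.12 21
top rim x -1 pos 451.7 yaw -2.36 21
top rim y 1 pos 77.7 yaw -2.11 21
top rim y -1 pos -59.8 yaw -2.77 21
top tab 115 [ 597.6 -285.4] -86.26
[[592.8, -304.9, 20.6], [605.9, -266.4, 44.5]]
top nut 135 [539.2   8.5] 87.99
[[534.9, -16.2, 81.8], [545.1, 35.8, 102.6]]
side plate x 1 pos 615.3 yaw -6.33 21
side plate x -1 pos 433.9 yaw 1.8 21
side plate y 1 pos -211.3 yaw 2.55 21
side plate y -1 pos -357.6 yaw 2.99 21
side rim x 1 pos 631.2 yaw -3.03 21
side rim x -1 pos 453.4 yaw -2.22 21
side rim y 1 pos 80.4 yaw -2.41 21
side rim y -1 pos -58.8 yaw -2.23 21
side tab 101 [ 601.1 -278.2] 88.91
[[596.2, -301.2, 20.6], [608.1, -262.9, 43.9]]
side nut 182 [541.5  14.4] 86.13
[[536.8, -13.1, 80.5], [547.8, 37.6, 102.6]]
```

Request:
play_rows([
  {"travel": [2.64,2.51,0],"angular": [0,0,5.15],"jaw": 0},
  {"travel": [2.64,2.51,0],"angular": [0,0,5.15],"jaw": 0},
  {"travel": [2.64,2.51,0],"angular": [0,0,5.15],"jaw": 0},
  {"travel": [2.64,2.51,0],"angular": [0,0,5.15],"jaw": 0},
  {"travel": [2.64,2.51,0],"angular": [0,0,5.15],"jaw": 0},
  {"travel": [2.64,2.51,0],"angular": [0,0,5.15],"jaw": 0},
  {"travel": [2.64,2.51,0],"angular": [0,0,5.15],"jaw": 0},
  {"travel": [2.64,2.51,0],"angular": [0,0,5.15],"jaw": 0},
  {"travel": [2.64,2.51,-1],"angular": [0,0,5.15],"jaw": 0},
  {"travel": [2.64,2.51,-2],"angular": [0,0,5.15],"jaw": 0},
  {"travel": [2.64,2.51,-2],"angular": [0,0,5.15],"jaw": 0},
  {"travel": [2.64,2.51,-2],"angular": [0,0,5.15],"jaw": 0},
  {"travel": [2.64,2.51,-2],"angular": [0,0,5.15],"jaw": 0},
  {"travel": [2.64,2.51,-1],"angular": [0,0,5.15],"jaw": 0},
  {"travel": [0,0,0],"angular": [0,0,0],"jaw": 0},
  {"travel": [0,0,0],"angular": [0,0,0],"jaw": 0},
], grip_force=40)

```text
time_s: 2.1
ee_pos: [600.5, -282.3, 105.1]
ee_rot: [[-0.037, 0.999, -0.001], [0.999, 0.037, 0.0], [0.001, -0.001, -1.0]]
wrist_force: [-0.4, -0.6, -0.3]
gripper_width: 0.498
finger_force: 0.0
```

Request:
play_rows([
  {"travel": [0,0,-2],"angular": [0,0,0],"jaw": 0},
  {"travel": [0,0,-2],"angular": [0,0,0],"jaw": 0},
  {"travel": [0,0,-2],"angular": [0,0,0],"jaw": 0},
  {"travel": [0,0,-1.5],"angular": [0,0,0],"jaw": 0},
  {"travel": [0,0,-1],"angular": [0,0,0],"jaw": 0},
  {"travel": [0,0,-0.8],"angular": [0,0,0],"jaw": 0},
  {"travel": [0,0,0],"angular": [0,0,0],"jaw": 0},
  {"travel": [0,0,0],"angular": [0,0,0],"jaw": 1},
  {"travel": [0,0,0],"angular": [0,0,0],"jaw": 1},
  {"travel": [0,0,0],"angular": [0,0,0],"jaw": 1},
  {"travel": [0,0,0],"angular": [0,0,0],"jaw": 1},
  {"travel": [0,0,0],"angular": [0,0,0],"jaw": 1},
  {"travel": [0,0,0],"angular": [0,0,0],"jaw": 1},
  {"travel": [0,0,0],"angular": [0,0,0],"jaw": 1},
], grip_force=50)

```text
time_s: 3.5
ee_pos: [600.4, -283.0, 12.7]
ee_rot: [[-0.036, 0.999, 0.0], [0.999, 0.036, -0.0], [-0.0, 0.0, -1.0]]
wrist_force: [-0.4, 0.6, 5.3]
gripper_width: 0.124
finger_force: 50.0
```

Request:
play_rows([
  {"travel": [0,0,1],"angular": [0,0,0],"jaw": 1},
  {"travel": [0,0,2],"angular": [0,0,0],"jaw": 1},
  {"travel": [0,0,2.5],"angular": [0,0,0],"jaw": 1},
  {"travel": [0,0,2.5],"angular": [0,0,0],"jaw": 1},
  {"travel": [0,0,2.5],"angular": [0,0,0],"jaw": 1},
  {"travel": [0,0,2.5],"angular": [0,0,0],"jaw": 1},
  {"travel": [0.1,1.8,0],"angular": [0,0,-0.45],"jaw": 1},
  {"travel": [0.2,3,0],"angular": [0,0,-0.5],"jaw": 1},
  {"travel": [0.2,3,0],"angular": [0,0,-0.5],"jaw": 1},
  {"travel": [0.2,3,0],"angular": [0,0,-0.5],"jaw": 1},
  {"travel": [0.2,3,0],"angular": [0,0,-0.5],"jaw": 1},
  {"travel": [0.2,3,0],"angular": [0,0,-0.5],"jaw": 1},
  {"travel": [0.2,3,0],"angular": [0,0,-0.5],"jaw": 1},
  {"travel": [0.2,3,0],"angular": [0,0,-0.5],"jaw": 1},
  {"travel": [0.2,3,0],"angular": [0,0,-0.5],"jaw": 1},
  {"travel": [0.2,2.2,0],"angular": [0,0,0],"jaw": 1},
  {"travel": [0,1,0],"angular": [0,0,0],"jaw": 1},
  {"travel": [0,0,0],"angular": [0,0,0],"jaw": 1},
  {"travel": [0,0,0],"angular": [0,0,0],"jaw": 1},
])

```text
time_s: 5.4
ee_pos: [619.2, 5.7, 142.5]
ee_rot: [[0.042, 0.999, -0.0], [0.999, -0.042, -0.001], [-0.001, -0.0, -1.0]]
wrist_force: [-0.2, -1.7, -2.4]
gripper_width: 0.124
finger_force: 50.0
```

```bash
cat > m3.py <<'E'
from h import *
from scipy.stats import theilslopes
import sys
o=get_obs();zp=float(sys.argv[1]);print(o['ee_pos'].round(1),o['ee_rot'].round(3).tolist())
ims=[]
for n in ['top','side']:
    p,d=snap(n);ims.append(p);W=world(n,d);X,Y,Z=np.moveaxis(W,2,0);hsv=cv2.cvtColor(p,cv2.COLOR_BGR2HSV)
    m=((hsv[...,0]>20)&(hsv[...,0]<35)&(hsv[...,1]>130)&(abs(X-541)<125)&(abs(Y-10)<100)&(abs(Z-zp)<15)).astype(np.uint8)
    P=W[m>0];A=np.c_[P[:,:2]-[541,10],np.ones(len(P))]
    k=np.linalg.lstsq(A,P[:,2],rcond=None)[0];print(n,len(P),'tilt deg dz/dx,dz/dy',np.degrees(k[:2]).round(2),'z at c',k[2].round(1))
    for ax in(0,1):
        for s in(1,-1):
            q=[]
            for t in np.arange(-50,51,6):
                g=abs(P[:,1-ax]-[10,541][ax]-t)<3
                if g.sum()>2:q.append((t,s*np.percentile(s*P[g,ax],98)))
            q=np.array(q);kk=theilslopes(q[:,1],q[:,0]);print('  xy'[ax+2],s,round(kk[1],1),'yaw',np.degrees(kk[0]*(1 if ax else -1)).round(2),len(q))
    cs,h=cv2.findContours(m,cv2.RETR_CCOMP,cv2.CHAIN_APPROX_NONE)
    for i,c in enumerate(cs):
        if h[0][i][3]>=0 and cv2.contourArea(c)>50:
            c=c[:,0];r=cv2.minAreaRect(W[c[:,1],c[:,0]][:,:2].astype(np.float32));print('  hole',np.round(r[0],1),np.round(r[1],1),round(r[2],2))
cv2.imwrite(sys.argv[2],np.hstack([cv2.resize(ims[0][70:230,180:380],(400,320)),cv2.resize(ims[1][100:260,80:280],(400,320))]))
E
python3 m3.py 140 pics/lift.png
```

```text
[619.2   5.7 142.5] [[0.042, 0.999, -0.0], [0.999, -0.042, -0.001], [-0.001, -0.0, -1.0]]
top 1149 tilt deg dz/dx,dz/dy [0.15 0.07] z at c 136.0
x 1 576.7 yaw -21.29 11
x -1 593.8 yaw 122.87 11
y 1 80.0 yaw -2.37 17
y -1 33.3 yaw -13.34 17
side 4722 tilt deg dz/dx,dz/dy [-0.1  0.1] z at c 136.6
x 1 617.2 yaw -17.82 17
x -1 452.8 yaw -2.65 17
y 1 82.1 yaw -2.57 17
y -1 -63.2 yaw -2.39 17
  hole [544.4   8.2] [81.6 32.5] 86.48
```

View pics/lift.png

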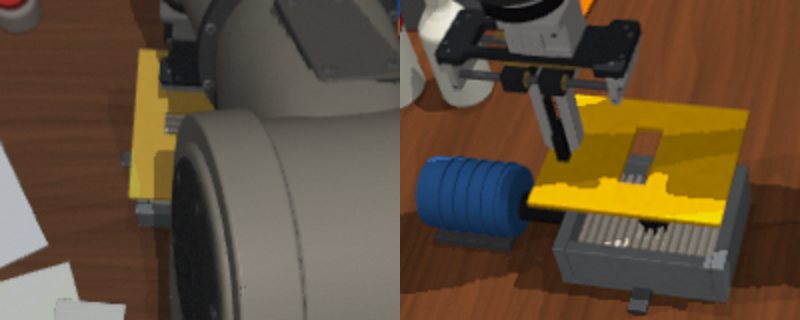

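The cover hangs level in the side view and is square to the box at about -2.5 deg. The slot is centred over the nut, about (+2,-1.3) mm off. I'll correct that and lower it.

Request:
play_rows([
  {"travel": [-0.2,0.13,-1],"angular": [0,0,0],"jaw": 1},
  {"travel": [0,0,-1.5],"angular": [0,0,0],"jaw": 1},
  {"travel": [0,0,-1.5],"angular": [0,0,0],"jaw": 1},
  {"travel": [0,0,-1.2],"angular": [0,0,0],"jaw": 1},
  {"travel": [0,0,-0.8],"angular": [0,0,0],"jaw": 1},
  {"travel": [0,0,-0.5],"angular": [0,0,0],"jaw": 1},
  {"travel": [0,0,-0.2],"angular": [0,0,0],"jaw": 1},
  {"travel": [0,0,0],"angular": [0,0,0],"jaw": 1},
  {"travel": [0,0,0],"angular": [0,0,0],"jaw": 1},
])

```text
time_s: 6.4
ee_pos: [617.6, 8.4, 75.9]
ee_rot: [[0.041, 0.999, 0.001], [0.999, -0.041, 0.0], [0.0, 0.001, -1.0]]
wrist_force: [-0.3, 1.1, -2.4]
gripper_width: 0.12
finger_force: 50.0
```

```bash
python3 m3.py 70 pics/low.png
```

```text
[617.6   8.4  75.9] [[0.041, 0.999, 0.001], [0.999, -0.041, 0.0], [0.0, 0.001, -1.0]]
top 916 tilt deg dz/dx,dz/dy [0.06 0.23] z at c 69.2
x 1 518.8 yaw -119.21 5
x -1 448.2 yaw -1.72 5
y 1 82.8 yaw -2.19 17
y -1 42.9 yaw -0.93 17
side 4379 tilt deg dz/dx,dz/dy [ 0.12 -0.2 ] z at c 70.3
x 1 617.0 yaw -17.24 17
x -1 451.5 yaw -2.71 17
y 1 84.8 yaw -2.15 17
y -1 -59.4 yaw -0.26 17
  hole [543.5   3. ] [97.4 33.8] 86.78
```

Request:
play_rows([
  {"travel": [-0.1,-0.1,0],"angular": [0,0,0],"jaw": 1},
  {"travel": [0,0,-0.15],"angular": [0,0,0],"jaw": 1},
  {"travel": [0,0,-0.1],"angular": [0,0,0],"jaw": 1},
  {"travel": [0,0,-0.1],"angular": [0,0,0],"jaw": 1},
  {"travel": [0,0,0],"angular": [0,0,0],"jaw": 1},
  {"travel": [0,0,0],"angular": [0,0,0],"jaw": 1},
])

```text
time_s: 7.1
ee_pos: [616.3, 7.3, 72.7]
ee_rot: [[0.041, 0.999, 0.0], [0.999, -0.041, -0.0], [-0.0, 0.0, -1.0]]
wrist_force: [-5.7, -0.6, 10.4]
gripper_width: 0.124
finger_force: 50.0
```

Request:
play_rows([
  {"travel": [0,0,0],"angular": [0,0,0],"jaw": 0.2},
  {"travel": [0,0,0],"angular": [0,0,0],"jaw": 0.2},
  {"travel": [0,0,0],"angular": [0,0,0],"jaw": 0.2},
  {"travel": [0,0,0],"angular": [0,0,0],"jaw": 0.2},
  {"travel": [0,0,2],"angular": [0,0,0],"jaw": 0.2},
  {"travel": [0,0,3],"angular": [0,0,0],"jaw": 0.2},
  {"travel": [0,0,3],"angular": [0,0,0],"jaw": 0.2},
  {"travel": [-2.5,0.1,0],"angular": [0,0,0],"jaw": 0.2},
  {"travel": [-2.5,0.1,0],"angular": [0,0,0],"jaw": 0.2},
  {"travel": [-2.5,0.1,0],"angular": [0,0,0],"jaw": 0.2},
  {"travel": [0,0,0],"angular": [0,0,0],"jaw": 0.2},
])

```text
time_s: 8.2
ee_pos: [538.9, 10.3, 152.1]
ee_rot: [[0.041, 0.999, -0.001], [0.999, -0.041, -0.001], [-0.001, -0.001, -1.0]]
wrist_force: [-0.4, 0.8, 0.0]
gripper_width: 0.4
finger_force: 0.0
```

```bash
python3 m3.py 66 pics/seat.png
python3 - <<'E'
from h import *
for n in['side']:
    z=np.load('/tmp/%s.npz'%n);W=world(n,z['d']);X,Y,Z=np.moveaxis(W,2,0)
    m=(abs(X-540)<35)&(abs(Y-9)<40)&(Z>78)&(Z<105);P=W[m][:,:2];w,v=np.linalg.eigh(np.cov(P.T));a=v[:,1]
    print(len(P),P.mean(0),np.degrees(np.arctan2(a[1],a[0])),np.percentile(W[m],[3,97],axis=0).round(1).tolist())
E
```

```text
[538.9  10.3 152.1] [[0.041, 0.999, -0.001], [0.999, -0.041, -0.001], [-0.001, -0.001, -1.0]]
top 719 tilt deg dz/dx,dz/dy [-0.18 -0.2 ] z at c 66.4
x 1 470.6 yaw -125.79 9
x -1 442.1 yaw -12.86 9
y 1 81.3 yaw -2.08 17
y -1 57.1 yaw 23.88 17
side 4454 tilt deg dz/dx,dz/dy [ 0.01 -0.21] z at c 67.2
x 1 621.6 yaw -13.66 17
x -1 449.9 yaw -2.79 17
y 1 83.7 yaw -2.31 17
y -1 -62.1 yaw -1.87 17
  hole [543.4   0.6] [99.  36.6] 87.17
192 [541.31353213  14.57267465] 85.99805838309456 [[536.8, -13.1, 78.9], [548.0, 38.0, 102.2]]
```

View pics/seat.png

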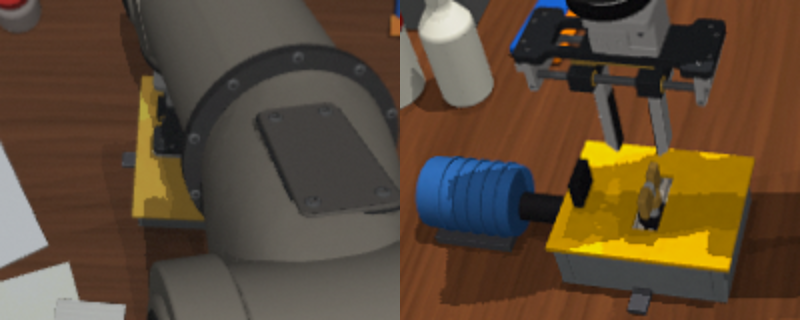

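The side view shows the cover flat and centred within about 1 mm, with the wing nut standing through the slot. Now I'll straddle the nut and grip it.

Request:
play_rows([
  {"travel": [0.22,-0.05,-2],"angular": [0,0,0],"jaw": 0.2},
  {"travel": [0,0,-2],"angular": [0,0,0],"jaw": 0.2},
  {"travel": [0,0,-1.5],"angular": [0,0,0],"jaw": 0.2},
  {"travel": [0,0,-1.5],"angular": [0,0,0],"jaw": 0.2},
  {"travel": [0,0,-0.8],"angular": [0,0,0],"jaw": 0.2},
  {"travel": [0,0,-0.5],"angular": [0,0,0],"jaw": 0.2},
  {"travel": [0,0,0],"angular": [0,0,0],"jaw": 0.2},
  {"travel": [0,0,0],"angular": [0,0,0],"jaw": 1},
  {"travel": [0,0,0],"angular": [0,0,0],"jaw": 1},
  {"travel": [0,0,0],"angular": [0,0,0],"jaw": 1},
  {"travel": [0,0,0],"angular": [0,0,0],"jaw": 1},
  {"travel": [0,0,0],"angular": [0,0,0],"jaw": 1},
], grip_force=25)

```text
time_s: 9.5
ee_pos: [541.6, 9.9, 69.2]
ee_rot: [[0.041, 0.999, -0.003], [0.999, -0.041, -0.001], [-0.001, -0.003, -1.0]]
wrist_force: [-12.3, 1.5, 9.1]
gripper_width: 0.225
finger_force: 25.0
```

Opening is 21 mm where the bar is 10 mm, so something is off. I'll look.

Run:
```python
from h import *
p,d=snap('side');a=cv2.resize(p[150:250,150:270],(480,400),interpolation=2)
o=get_obs();print(o['gripper_width'],o['finger_force'],o['wrist_force'],o['moment'],o['ee_pos'])
z=cv2.imread('pics/side1.png');b=cv2.resize(z[175:225,180:220],(320,400),interpolation=2)
cv2.imwrite('pics/grip.png',np.hstack([a,b]))
```

```text
0.2228598874954982 25.001431703567505 [-11.97895522   0.90711221   8.86591832] [ 0.29281428  2.94140777 -0.06626118] [541.6136437    9.94282933  69.16476129]
```

View pics/grip.png

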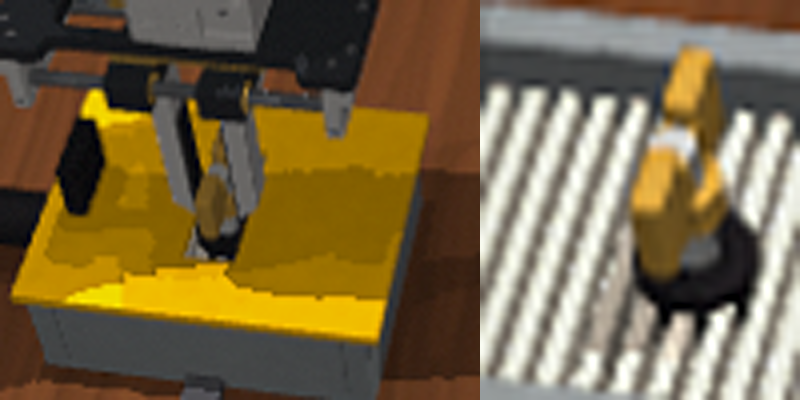

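The nut has a round hub about 21 mm across below the ears, and the pads are gripping that. It can be turned by the hub, so I'll regrip slightly higher, centred and harder, then turn while sinking.

Request:
play_rows([
  {"travel": [0,0,0],"angular": [0,0,0],"jaw": 0.4},
  {"travel": [0,0,0],"angular": [0,0,0],"jaw": 0.4},
  {"travel": [-0.08,0,0.25],"angular": [0,0,0],"jaw": 0.4},
  {"travel": [0,0,0],"angular": [0,0,0],"jaw": 1},
  {"travel": [0,0,0],"angular": [0,0,0],"jaw": 1},
  {"travel": [0,0,0],"angular": [0,0,0],"jaw": 1},
  {"travel": [0,0,0],"angular": [0,0,0],"jaw": 1},
  {"travel": [0,0,-0.02],"angular": [0,0,-5],"jaw": 1},
  {"travel": [0,0,-0.02],"angular": [0,0,-5],"jaw": 1},
  {"travel": [0,0,-0.02],"angular": [0,0,-5],"jaw": 1},
  {"travel": [0,0,-0.03],"angular": [0,0,-5],"jaw": 1},
  {"travel": [0,0,0],"angular": [0,0,0],"jaw": 1},
], grip_force=40)

```text
time_s: 10.75
ee_pos: [541.8, 9.9, 70.7]
ee_rot: [[0.384, 0.923, -0.002], [0.923, -0.384, -0.0], [-0.001, -0.001, -1.0]]
wrist_force: [-5.6, -0.2, 7.9]
gripper_width: 0.215
finger_force: 40.0
```

Run:
```python
from h import *
p,d=snap('side');cv2.imwrite('pics/turn.png',cv2.resize(p[150:250,150:270],(720,600),interpolation=2))
o=get_obs();print(o['wrist_force'],o['moment'])
```

```text
[-6.53206736 -1.10741772  7.96309735] [-0.05653228  1.75994438 -0.07017325]
```

View pics/turn.png

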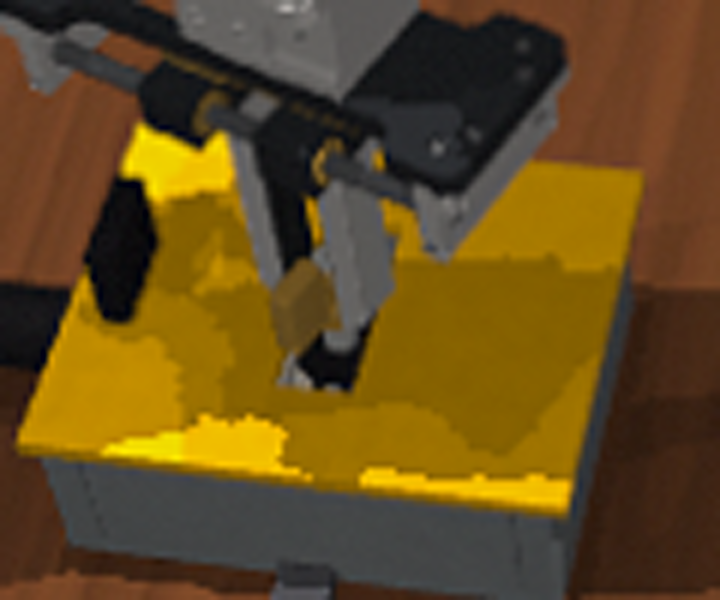

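The nut turns with the fingers, and the moment of about 0.07 N m matches the thread friction. I'll continue to the stop.

Request:
play_rows([
  {"travel": [0,0,-0.02],"angular": [0,0,-5],"jaw": 1},
  {"travel": [0,0,-0.02],"angular": [0,0,-5],"jaw": 1},
  {"travel": [0,0,-0.02],"angular": [0,0,-5],"jaw": 1},
  {"travel": [0,0,-0.02],"angular": [0,0,-5],"jaw": 1},
  {"travel": [0,0,-0.02],"angular": [0,0,-5],"jaw": 1},
  {"travel": [0,0,-0.02],"angular": [0,0,-5],"jaw": 1},
  {"travel": [0,0,-0.02],"angular": [0,0,-5],"jaw": 1},
  {"travel": [0,0,-0.02],"angular": [0,0,-5],"jaw": 1},
  {"travel": [0,0,-0.02],"angular": [0,0,-5],"jaw": 1},
  {"travel": [0,0,-0.02],"angular": [0,0,-5],"jaw": 1},
  {"travel": [0,0,-0.02],"angular": [0,0,-5],"jaw": 1},
  {"travel": [0,0,0],"angular": [0,0,-4],"jaw": 1},
  {"travel": [0,0,0],"angular": [0,0,0],"jaw": 1},
])

```text
time_s: 12.1
ee_pos: [542.3, 9.3, 68.3]
ee_rot: [[0.989, 0.149, -0.001], [0.149, -0.989, -0.001], [-0.001, 0.001, -1.0]]
wrist_force: [-2.2, -5.2, 0.1]
gripper_width: 0.217
finger_force: 40.0
```

Run:
```python
from h import *
o=get_obs();print(o['wrist_force'],o['moment'],o['joint_pos'],o['gripper_width'])
```

```text
[-2.1783786  -5.24193187  0.08926638] [-1.19113611  0.52421975  0.00317517] [ -3.87759837  21.95724208  -4.76023269 115.57173911   2.68175434
  42.61535218 -91.72739098] 0.21683315394039435
```

Request:
play_rows([
  {"travel": [0,0,0],"angular": [0,0,-3],"jaw": 1},
  {"travel": [0,0,0],"angular": [0,0,-3],"jaw": 1},
  {"travel": [0,0,0],"angular": [0,0,-3],"jaw": 1},
  {"travel": [0,0,0],"angular": [0,0,-3],"jaw": 1},
])

```text
time_s: 12.5
ee_pos: [543.0, 9.0, 68.3]
ee_rot: [[0.998, -0.059, 0.001], [-0.059, -0.998, -0.001], [0.001, 0.001, -1.0]]
wrist_force: [2.4, -7.4, -5.7]
gripper_width: 0.214
finger_force: 40.0
```

Run:
```python
from h import *
o=get_obs();print(o['wrist_force'],o['moment'],o['gripper_width'])
```

```text
[ 2.37373774 -7.44176051 -5.74181286] [-1.58159116 -0.75101482  0.43580064] 0.21381550855076806
```

The moment jumped to 0.44 N m, so the stop is reached. I'll release, back off and check.

Request:
play_rows([
  {"travel": [0,0,0],"angular": [0,0,0],"jaw": 0.3},
  {"travel": [0,0,0],"angular": [0,0,0],"jaw": 0.3},
  {"travel": [0,0,0],"angular": [0,0,0],"jaw": 0.3},
  {"travel": [0,0,1.5],"angular": [0,0,0],"jaw": 0.3},
  {"travel": [0,0,3],"angular": [0,0,0],"jaw": 0.3},
  {"travel": [0,0,4],"angular": [0,0,0],"jaw": 0.3},
  {"travel": [0,0,4],"angular": [0,0,0],"jaw": 0.3},
  {"travel": [0,-4,2],"angular": [0,0,0],"jaw": 0.3},
  {"travel": [0,-4.5,0],"angular": [0,0,0],"jaw": 0.3},
  {"travel": [0,-4.5,0],"angular": [0,0,0],"jaw": 0.3},
  {"travel": [0,-4.5,0],"angular": [0,0,0],"jaw": 0.3},
  {"travel": [0,-4.5,0],"angular": [0,0,0],"jaw": 0.3},
  {"travel": [0,-4.5,0],"angular": [0,0,0],"jaw": 0.3},
  {"travel": [0,-4.5,0],"angular": [0,0,0],"jaw": 0.3},
  {"travel": [0,0,0],"angular": [0,0,0],"jaw": 0.3},
])

```text
time_s: 14.0
ee_pos: [541.0, -306.6, 213.2]
ee_rot: [[0.998, -0.065, -0.0], [-0.065, -0.998, -0.002], [-0.0, 0.002, -1.0]]
wrist_force: [0.2, -0.2, -0.6]
gripper_width: 0.35
finger_force: 0.0
```

```bash
python3 m3.py 66 pics/end.png
python3 - <<'E'
from h import *
for n in['top','side']:
    z=np.load('/tmp/%s.npz'%n);W=world(n,z['d']);X,Y,Z=np.moveaxis(W,2,0)
    m=(abs(X-540)<40)&(abs(Y-9)<40)&(Z>76)&(Z<105);P=W[m][:,:2];w,v=np.linalg.eigh(np.cov(P.T));a=v[:,1]
    print(len(P),P.mean(0).round(1),np.degrees(np.arctan(a[1]/a[0])).round(1),np.percentile(W[m],[3,97],axis=0).round(1).tolist())
E
```

```text
[ 541.  -306.6  213.2] [[0.998, -0.065, -0.0], [-0.065, -0.998, -0.002], [-0.0, 0.002, -1.0]]
top 2824 tilt deg dz/dx,dz/dy [0.02 0.09] z at c 66.4
x 1 630.2 yaw -2.89 17
x -1 452.7 yaw 5.02 17
y 1 80.0 yaw -3.51 17
y -1 -64.1 yaw -12.69 17
side 4423 tilt deg dz/dx,dz/dy [ 0.02 -0.16] z at c 67.2
x 1 633.8 yaw -14.64 17
x -1 449.3 yaw -2.5 17
y 1 83.4 yaw -1.93 17
y -1 -62.5 yaw -2.33 17
  hole [542.1   8.9] [59.7 80. ] 25.08
100 [538.4   9. ] 4.3 [[514.0, 3.6, 78.2], [565.8, 16.6, 99.3]]
268 [542.   12.7] 4.6 [[515.9, 5.5, 76.9], [568.6, 17.1, 98.2]]
```

View pics/end.png

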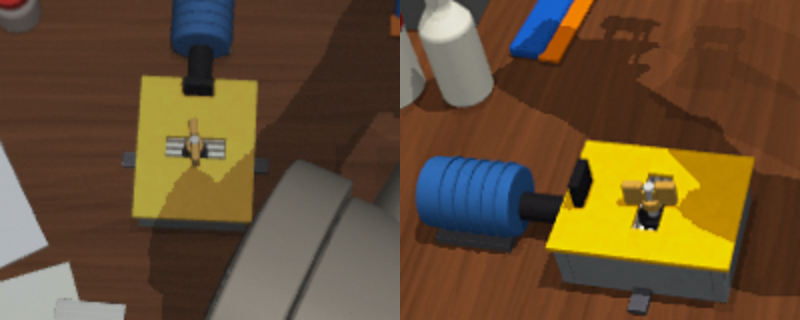

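The nut bar lies at about 4.5 deg, which is exactly the stop (87.6 − 83.1), and it has sunk about 4 mm. The cover is still flat and square, so I'll hand it in.

```bash
python3 -c "
from bench import *
print(sign_off())"
```

```text
the job is handed in; nothing more can be done
None
```

The job is handed in: the yellow slotted cover lies flat and square on the filter box, the wing nut is turned clockwise to its stop, and I left the white cover alone; it took about 14 s of robot time.

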